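# Free a bar from a wedge press

### The arm

A 6-joint arm with a two-finger parallel gripper is mounted at the origin on a cart in front of the work surface, level with it; the furniture and walls round the work are solid. World frame = base frame: x ahead of the robot, y to its left, z up, the work surface at z = 0. Lengths are in m, angles in rad, forces in N, time in s.
With the tool pointing down it reaches from about 0.375 to 0.925 m from the base axis. Payload 5.7 kg.
Tool frame: the origin (TCP) lies on the centre line of the jaws, within the pads' length; the fingertips stand 11 mm ahead of it and the grasp point (between the pads) lies 8 mm behind it (bot.tip_extent is the distance from the TCP to the fingertips, in m); z points along the fingers, y is the line along which they close (so a half turn about z gives the same grasp; the last joint's range is limited). The gripper opens to 85 mm and grips with 20 to 120 N. Pads are 22 mm wide; open, the fingers measure 114 mm over their backs; the gripper's body (76 mm by 85 mm) begins 54 mm behind the grasp point. The pads swing forward as they close: fully open they stand 13 mm farther back than shut.
Start: joints at [0.991, 0.359, 1.51, -0, 1.272, -0.115], TCP at [0.269, 0.536, 0.242] pointing down, gripper open.
Joint ranges: [-2.97, 2.97], [-1.01, 2.36], [0.21, 2.38], [-0.96, 4.11], [0.2, 2.71], [-2.98, 2.98]. Speed limits (rad/s): [2.39, 2.39, 3.14, 3.14, 3.14, 3.14].

### API

Orientations are given as a 3x3 rotation matrix whose columns are the frame's x, y, z axes.
In Python, from cell import bot gives the robot as it stands.
- The arm moves only by the tool apply_moves, never from a script. Its argument "commands" is a list that holds one entry, the list of rows, each a list of 5 numbers: the closure, from 0 (fully open) to 1 (shut), then the shift along the tool's x, y, z in cm, then the turn about the tool's z in degrees. In form: [[[gripper, dx, dy, dz, twist], ...]]. A call has 1 to 20 rows; each row shifts and turns the commanded pose from where the row before left it, along the tool's axes as they then stand; what a row does not reach is not made up. A row lasts 1/10 s, in which the tool goes at most 50 mm and 8.59 degrees, less where a joint would pass 70% of its speed; a pose out of reach is approached as far as the arm can. A call is refused whole if a number of a shift passes 5 or a number of a turn 8.59, either way. A call with a gripper value outside its range is refused whole. The fingers move at their own pace and stop on an object; "squeeze" is the grip in N (left out, the last holds). Time passes only in rows, so rows that do not move let the fingers close. It gives the time, the measured TCP pose, the force, the opening and the grip force at its end, in the units of the state.
- bot.read_state(): the state, without advancing time (a new reading comes with each control period).
- bot.get_image(name): name is "scene" or "top"; returns the picture (480x640x3 uint8, red, green, blue); there is no depth.
- bot.get_calibration(name): a dict with "vertical_fov" (degrees; the focal length in pixels is half the picture's height over the tangent of half this angle, whatever the lens; pixels are square), "cx", "cy" (the principal point, pixels), "R" (3x3) and "t" (3): a world point X has camera coordinates R X + t. Camera axes: x right, y down, z forward; pixel columns grow to the right and rows downward; lengths in m; the calibration is good to about 2 mm. A picture is of the moment at which its call begins. get_calibration takes no time and is no camera call.
- bot.finish_job(): hands the job in; it is judged then, once.
The state is a dict: "time_s": time; "joint_pos": joint angles; "dq": joint speeds; "effort": joint torques, N m; "tcp_pos": TCP position; "ee_rot": TCP orientation; "ft_force": force on the tool from outside, world axes, zero at the start; "ft_torque": the same for the moment, N m; "width": opening from 0.0 (shut) to 1.0 (fully open); "grip_force": force on a finger pad.
Only numpy, scipy, OpenCV 4.12 (cv2) and the standard library are available. Lean on these libraries where they do the work, as an engineer would, in place of code of your own. Each camera call takes 0.05 s, during which the arm holds its last target. There are 200 camera calls.

### The job

A brass bar is clamped in the small bench press by a wooden wedge that has been driven in tight, and the press only stands on the bench: a straight pull drags it along. Hold the wedge by its head and work it loose with small alternating side pulls until it slides free, without dragging the press from its place, and lay the wedge flat on the bench, clear of the press. Then draw the bar out and lay it flat and lengthwise, wholly on the soldering brick, and push nothing else on the bench about.

Things in the scene. Friction and masses are not known exactly. Their poses are not given: they have to be found in the camera images.
- press: small dark steel press, 4 kg, unfastened: base 70 (x) x 90 (y) x 15 mm; posts 28 mm long in x at y = +-27 mm leave a channel 40 mm wide along x, open at both ends; a bridge 30 (x) x 68 (y) mm joins them, 79 mm high with bolt heads. Origin at the centre of the base's underside, z up. In the channel, upwards: sprung bed, bar, brass pad, wedge, sloping jaw. The wedge leaves towards +x, the bar towards -x
- jaw (a point): point on the press axis between pad (24 x 30 mm) and jaw (20 x 38 mm), 47 mm above the bench, where the wedge is squeezed with about 75 N, falling evenly to almost nothing as it comes out 42 mm. Friction about 0.6: a straight pull takes about 80 N, but the press slides at about 23 N. Swung level about this point, 0.1 rad each way (room for 0.15), the wedge yields about 1 mm a swing to a light pull, later more
- wedge: wooden wedge 115 (x) x 24 (y) mm, 60 g, flat underside with the origin at its centre, x from thin end (8 mm thick) to head, z up. At the start it is in the press, axes alike, origin 27.5 mm towards +x of the press centre, underside 42 mm above the bench. It must come out 60 mm to be clear of the bridge, 65 mm to be clear of the base
- wedge_head (a point): centre of the wedge's head, 10 mm above its underside and 40 mm towards +x of its origin; the head is 35 mm long, 24 mm wide and 20 mm high, to be gripped across its width (y)
- bar: brass bar 105 (x) x 22 (y) x 10 mm, 190 g, origin at the centre of its underside, x lengthwise, z up. At the start clamped in the press, axes alike, origin 22.5 mm towards -x of the press centre, underside 24 mm above the bench; 40 mm stick out beyond the base at -x. The bed lifts it 4.5 mm as the wedge comes out. It must be drawn out 65 mm towards -x to clear the base
- bar_end (a point): middle of the end of the bar that sticks out: 32 mm towards -x of its origin, 5 mm above its underside; grip here across the 22 mm width (y)
- solder_brick: brown soldering brick, a flat slab 105 (x) x 206 (y, lengthwise) x 18 mm, lying loose on the bench; origin at the centre of its underside, z up. The bench around press and brick, from 0.38 to 0.62 m ahead of the robot and from 0.1 m to its right to 0.46 m to its left, is flat and bare but for the things listed here
- flux_jar: bystander: small closed glass jar with blue cap, 38 mm across, 54 mm high, loose, beside the press; origin at the centre of its underside
- pumice_jar: bystander: closed glass jar with pale cap, 48 mm across, 52 mm high, loose, at the other side of the press; origin at the centre of its underside
- loupe: bystander: folded loupe, 24 x 32 x 19 mm, loose; origin at the centre of its underside
- wax_lump: bystander: yellow-brown lump of wax, 41 x 50 x 19 mm, loose; origin at the centre of its underside
- rawhide_mallet: bystander: mallet with wooden handle lying along its y axis, 228 mm long; head 73 (x) x 39 mm across at y = +90 mm, 39 mm high; handle 24 mm wide; loose; origin under its middle
- borax_dish: bystander: round pale dish, 62 mm across, 18 mm high, loose; origin at the centre of its underside

How it is judged:
On the way:
1. the wedge has slid at least 45 mm out of the press towards its head, while the bar is still in the press (x of wedge in the frame of press above 0.0725 m and horizontal distance between bar and press below 0.04 m), for 0.1 s.
At the end, for the whole second after the job is handed in: Bar flat on the brick, within 42 mm across and 52 mm along of its middle and 0.35 rad of lengthwise; wedge flat on its underside on the bench, over 75 mm from the press centre; press within 15 mm of where it stood; bar and wedge at rest (x of bar in the frame of solder_brick between -0.042 and 0.042 m and y of bar in the frame of solder_brick between -0.052 and 0.052 m and z of bar in the frame of solder_brick between 0.014 and 0.022 m and angle between the x axis of bar and the y axis of solder_brick, either way round below 0.35 rad and angle between each of bar, wedge's own z axis and vertical below 0.1 rad and height (world z) of wedge between -0.005 and 0.005 m and horizontal distance between wedge and press above 0.075 m and distance of press from where it was at the start of the episode below 0.015 m and linear speed of each of bar, wedge below 0.02 m/s and angular speed of each of bar, wedge below 0.2 rad/s); the robot touches nothing.
It fails at once if the press is dragged more than 15 mm from its place or tipped (distance of press from where it was at the start of the episode above 0.015 m or angle between press's own z axis and vertical above 0.15 rad).
It fails at once if the soldering brick or a bystander is pushed more than 30 mm (distance of any of flux_jar, pumice_jar, loupe, wax_lump, rawhide_mallet, borax_dish, solder_brick from where it was at the start of the episode above 0.03 m).
It also fails if it takes over 72 s, if anything falls off the work surface, if the arm or the gripper's body presses on something with over 40 N, if the wrist force passes 120 N, or if a joint passes its speed limit or range.

## Working session

There is one attempt and no reset: what is moved stays moved. The work goes in short steps, Python scripts to look and compute and a tool call to move; the robot and the scene stay as the last step left them, time stands still between calls to the robot, and variables do not carry over. Pictures are saved under pics/ and viewed, at most 12 in all, crops included, and the job is handed in when it is done.

Besides the shell and the picture viewer there is one more tool, called in YAML: its name, and indented under it one key for each argument. apply_moves: Moves the arm, as the interface text tells. Its arguments: {"type":"object","properties":{"commands":{"type":"array"},"squeeze":{"type":"number"}},"required":["commands"]}

```bash
mkdir -p pics
cat > h.py <<'E'
import numpy as np, cv2
from cell import bot
def K(n):
    c=bot.get_calibration(n); f=240/np.tan(np.radians(c["vertical_fov"])/2)
    return f,c["cx"],c["cy"],np.array(c["R"]),np.array(c["t"])
def ray(n,u,v,z):
    f,cx,cy,R,t=K(n); o=-R.T@t; d=R.T@np.array([(u-cx)/f,(v-cy)/f,1]); return o+d*(z-o[2])/d[2]
def proj(n,X):
    f,cx,cy,R,t=K(n); p=R@np.array(X)+t; return np.array([cx+f*p[0]/p[2],cy+f*p[1]/p[2]])
def snap(n,name):
    im=bot.get_image(n)[:,:,::-1].copy(); cv2.imwrite("pics/"+name,im); return im
E
python3 - <<'E'
from h import *
for n in("top","scene"):
    snap(n,n+"1.png"); f,cx,cy,R,t=K(n); print(n,f,cx,cy,-R.T@t,R.round(3).tolist())
s=bot.read_state(); print(s)
E
```

```text
top 457.753847289063 316.04033501233204 239.69029313249348 [0.40019129 0.1579842  1.00075344] [[-0.011, -1.0, -0.003], [-0.994, 0.011, -0.107], [0.107, 0.002, -0.994]]
scene 446.390755661913 320.12931851174005 244.3185549349376 [-0.00096208 -0.26407592  0.76901712] [[0.643, -0.765, -0.016], [-0.562, -0.458, -0.688], [0.519, 0.452, -0.725]]
{'time_s': 0.1, 'joint_pos': array([ 9.90904001e-01,  3.59451414e-01,  1.51134505e+00,  2.60258849e-06,
        1.27250467e+00, -1.15101805e-01]), 'dq': array([ 0.00019206, -0.00276286, -0.00197667, -0.00202247, -0.00149944,
        0.00032165]), 'effort': array([-5.40825276e-04, -5.28652954e+01, -2.79347903e+01, -5.04345621e-05,
        4.92155756e-03,  8.54458904e-06]), 'tcp_pos': array([0.26861344, 0.53583448, 0.24151872]), 'ee_rot': array([[-8.93915044e-01,  4.48235444e-01, -9.38215529e-04],
       [ 4.48236382e-01,  8.93913926e-01, -1.42781820e-03],
       [ 1.98685204e-04, -1.69689050e-03, -9.99998541e-01]]), 'ft_force': array([0.45739861, 0.9286166 , 0.81006068]), 'ft_torque': array([-0.01363113, -0.03566448, -0.05792684]), 'grip_force': 0.0, 'width': 1.0000553919087718}
```

View pics/top1.png

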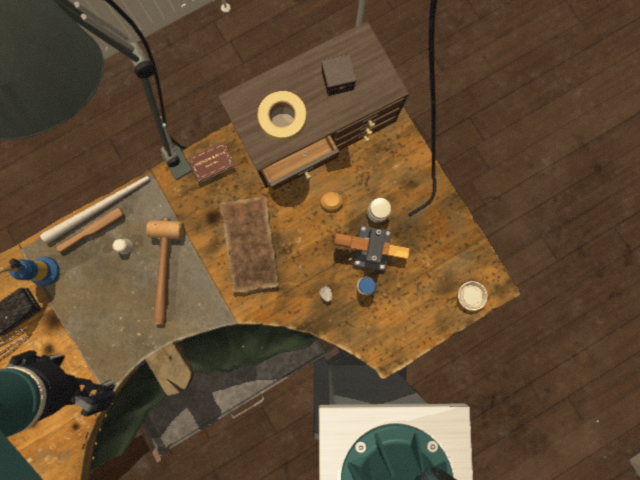

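View pics/scene1.png

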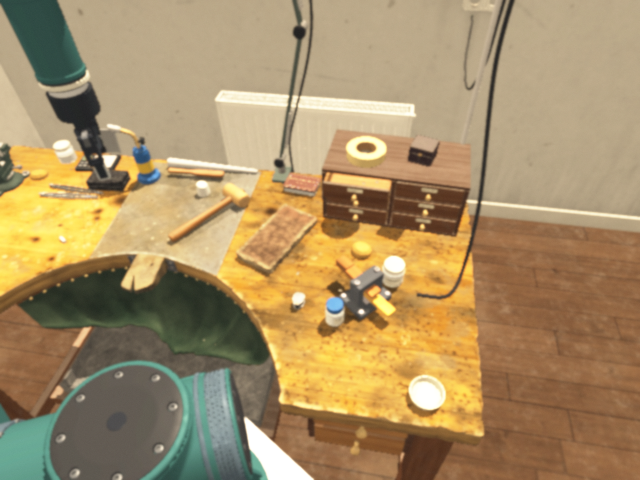

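The wedge is the yellow piece right of the press (top ~(398,253)) and the bar is the orange one at left (~(350,242)). The brick is at about (250,245), the jars at (379,208) and (366,286). I'll zoom in for the edges.

Run:
```python
from h import *
a=cv2.imread("pics/top1.png")[190:310,310:430]; b=cv2.imread("pics/scene1.png")[225:345,310:430]
cv2.imwrite("pics/crop1.png",np.hstack([cv2.resize(i,(400,400),interpolation=cv2.INTER_CUBIC) for i in(a,b)]))
im=cv2.imread("pics/top1.png"); hsv=cv2.cvtColor(im,cv2.COLOR_BGR2HSV)
for p in [(399,254),(390,251),(350,242),(340,240),(345,255),(410,262),(250,245),(290,245)]: print(p,hsv[p[1],p[0]])
# brick: low saturation brown vs bench
m=cv2.inRange(hsv[190:300,210:285],(0,0,0),(179,165,165)); 
m=cv2.morphologyEx(m,cv2.MORPH_OPEN,np.ones((5,5)))
c=max(cv2.findContours(m,0,2)[0],key=cv2.contourArea)+[210,190]
r=cv2.minAreaRect(c);print(r); 
P=np.array([ray("top",*p,0.018)[:2] for p in cv2.boxPoints(r)]);print(P.round(4),P.mean(0))
for n,u,v,z in[("pumice",379,209,.05),("flux",366,285,.054),("loupe",326,295,.019),("wax",331,201,.019)]: print(n,ray("top",u,v,z).round(3))
```

```text
(399, 254) [ 21 159 249]
(390, 251) [ 18 169 236]
(350, 242) [ 13 167 157]
(340, 240) [ 13 172 172]
(345, 255) [ 16 133  48]
(410, 262) [ 16 164 148]
(250, 245) [ 15 129 123]
(290, 245) [ 16 147 118]
((248.4208984375, 242.02316284179688), (105.43568420410156, 71.90250396728516), 87.70938873291016)
[[0.6163 0.3894]
 [0.6208 0.2323]
 [0.3919 0.2241]
 [0.3875 0.3773]] [0.50411709 0.30580076]
pumice [0.566 0.027 0.05 ]
flux [0.407 0.058 0.054]
loupe [0.387 0.14  0.019]
wax [0.59  0.126 0.019]
```

View pics/crop1.png

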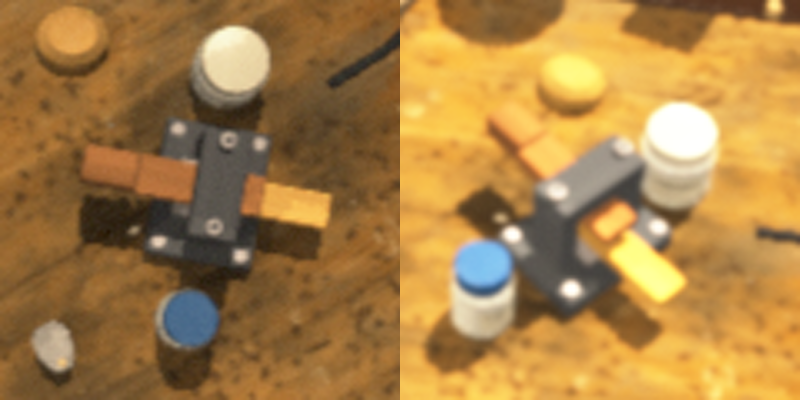

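Run:
```python
from h import *
T=lambda x,y,z:ray("top",310+x*.3,190+y*.3,z)
S=lambda x,y,z:ray("scene",310+(x-400)*.3,225+y*.3,z)
B=np.array([T(*p,.018) for p in[(178,129),(260,143),(240,255),(158,242)]]);print("bolts",B.round(4),B.mean(0))
Bs=np.array([S(*p,.02) for p in[(513,233),(572,288),(658,227)]]);print("scene bolts",Bs.round(4))
br=np.array([T(228,140,.079),T(214,227,.079)]);print("bridge",br,br.mean(0))
brs=np.array([S(559,191,.079),S(622,147,.079)]);print("bridge scene",brs,brs.mean(0))
im=cv2.imread("pics/top1.png");hsv=cv2.cvtColor(im,cv2.COLOR_BGR2HSV)
def blob(n,box,lo,hi,z):
    im=cv2.imread("pics/%s1.png"%n);hsv=cv2.cvtColor(im,cv2.COLOR_BGR2HSV);x0,y0,x1,y1=box
    m=cv2.inRange(hsv[y0:y1,x0:x1],lo,hi);c=max(cv2.findContours(m,0,2)[0],key=cv2.contourArea)+[x0,y0]
    r=cv2.minAreaRect(c);P=np.array([ray(n,*p,z)[:2] for p in cv2.boxPoints(r)]);print(r);print(P.round(4).tolist(),P.mean(0).round(4))
    for i in(0,1):
        d=P[i+1]-P[i];print(np.linalg.norm(d).round(4),np.degrees(np.arctan2(d[1],d[0])).round(1))
blob("top",(384,240,412,264),(14,120,190),(28,255,255),.062)
blob("top",(330,228,372,256),(5,140,110),(16,255,255),.034)
print("barend",T(84.5,163,.034),"headend",T(329,211,.062))
# brick corners
for p in[(222,203),(265,196),(277,289),(233,293)]: print("brick",ray("top",*p,.018).round(4))
```

```text
bolts [[0.5288 0.0569 0.018 ]
 [0.5191 0.004  0.018 ]
 [0.4466 0.0189 0.018 ]
 [0.4556 0.0715 0.018 ]] [0.48752897 0.03781482 0.018     ]
scene bolts [[0.4554 0.0705 0.02  ]
 [0.4453 0.0173 0.02  ]
 [0.5167 0.0032 0.02  ]]
bridge [[0.51374709 0.03295239 0.079     ]
 [0.46084394 0.04277997 0.079     ]] [0.48729552 0.03786618 0.079     ]
bridge scene [[0.46100545 0.04215397 0.079     ]
 [0.5124231  0.03303641 0.079     ]] [0.48671428 0.03759519 0.079     ]
((398.1759948730469, 251.031982421875), (20.750713348388672, 10.017585754394531), 10.304845809936523)
[[0.4699, 0.014], [0.4902, 0.0098], [0.482, -0.032], [0.4618, -0.0277]] [ 0.476 -0.009]
0.0207 -11.8
0.0426 -101.0
((348.6297302246094, 237.57838439941406), (41.24554443359375, 18.527408599853516), 17.10272979736328)
[[0.5027, 0.1381], [0.5405, 0.126], [0.5135, 0.0426], [0.4759, 0.055]] [0.5081 0.0904]
0.0397 -17.8
0.0877 -107.9
barend [0.50557947 0.11863743 0.034     ] headend [ 0.47103255 -0.03045054  0.062     ]
brick [0.5889 0.3637 0.018 ]
brick [0.6033 0.27   0.018 ]
brick [0.4012 0.2442 0.018 ]
brick [0.3937 0.3382 0.018 ]
```

Run:
```python
from h import *
S=lambda x,y,z:ray("scene",310+(x-400)*.3,225+y*.3,z)
print("head end",S(686,275,.062),S(662,303,.062)); print("bar end",S(488,115,.034),S(513,98,.034))
c=np.array([.4873,.0378]);ex=np.array([-.1857,-.9826]);ey=np.array([.9826,-.1857])
P=lambda x,y,z:np.r_[c+x*ex+y*ey,z]
out=[]
for n,(x0,y0) in(("top",(310,190)),("scene",(310,225))):
    im=cv2.imread("pics/%s1.png"%n); im=cv2.resize(im[y0:y0+120,x0:x0+120],(400,400),interpolation=cv2.INTER_CUBIC)
    def poly(X,col):
        q=[((proj(n,P(*p))-[x0,y0]+.5)*400/120-.5) for p in X]; cv2.polylines(im,[np.int32(np.round(q))],True,col,1)
    poly([(.05,-.012,.062),(.085,-.012,.062),(.085,.012,.062),(.05,.012,.062)],(0,255,0))
    poly([(-.075,-.011,.034),(-.035,-.011,.034),(-.035,.011,.034),(-.075,.011,.034)],(255,255,0))
    poly([(-.035,-.045,.015),(.035,-.045,.015),(.035,.045,.015),(-.035,.045,.015)],(0,0,255))
    out.append(im)
cv2.imwrite("pics/ov.png",np.hstack(out))
```

```text
head end [ 0.46917681 -0.0437054   0.062     ] [ 0.4443751  -0.04390682  0.062     ]
bar end [0.51277472 0.13655076 0.034     ] [0.53511568 0.13310075 0.034     ]
```

View pics/ov.png

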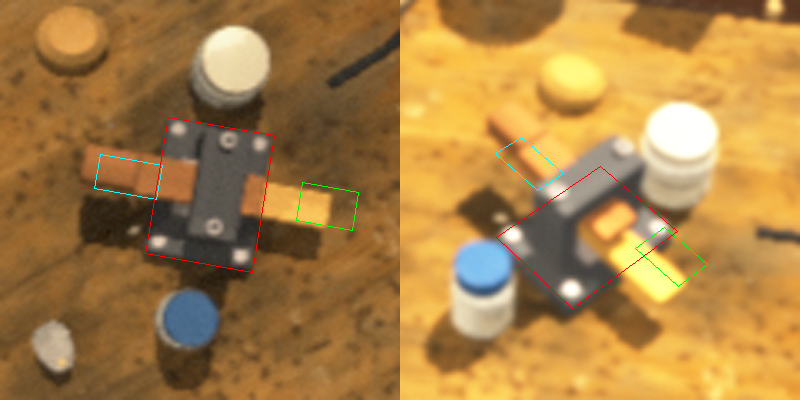

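The overlay shows the base fits, but the roles are reversed. The yellow piece (right) is the brass bar, low down. The orange piece (left, with a step) is the wedge head, so press +x points towards world +y.

```bash
cat >> h.py <<'E'
C=np.array([.4873,.0378]); A=np.radians(79.5); EX=np.array([np.cos(A),np.sin(A)]); EY=np.array([-EX[1],EX[0]])
def PP(x,y,z): return np.r_[C+x*EX+y*EY,z]
def go(X,yaw):
    s=bot.read_state(); R=s["ee_rot"]; d=R.T@(np.array(X)-s["tcp_pos"])*100
    y0=np.degrees(np.arctan2(R[1,0],R[0,0])); tw=-((yaw-y0+180)%360-180)
    print("tcp",s["tcp_pos"].round(4),"yaw",y0.round(2),"tilt",R[:,2].round(4),"-> shift cm",d.round(2),"twist",round(tw,2),"t",s["time_s"],"F",s["ft_force"].round(1),"j6",s["joint_pos"][5].round(2))
def press(): # state in press frame
    s=bot.read_state(); p=s["tcp_pos"][:2]-C; R=s["ee_rot"]
    print("press-frame mm",(p@EX*1000).round(1),(p@EY*1000).round(1),"z",s["tcp_pos"][2].round(4),"yaw",np.degrees(np.arctan2(R[1,0],R[0,0])).round(2),"F ex,ey,z",(s["ft_force"][:2]@EX).round(1),(s["ft_force"][:2]@EY).round(1),s["ft_force"][2].round(1),"w",s["width"],"g",s["grip_force"],"t",s["time_s"])
E
python3 - <<'E'
from h import *
T=lambda x,y,z:ray("top",310+x*.3,190+y*.3,z)
l=T(84.5,163,.062)[:2]-C; r=T(329,211,.034)[:2]-C
print("wedge end, bar end in press",l@EX,l@EY,r@EX,r@EY)
# cable: intersect matching heights
for u,v in[(410,214),(434,185),(434,100)]:
    print([ray("top",u,v,z).round(3).tolist() for z in(0,.1,.2,.3)])
for u,v in[(420,296),(447,295),(487,140)]:
    print("s",[ray("scene",u,v,z).round(3).tolist() for z in(0,.1,.2,.3)])
go(PP(.0675,0,.17),79.5)
E
```

```text
wedge end, bar end in press 0.08337923166301078 -3.301251750503255e-05 -0.07521342111959635 0.00045555590469547463
[[0.563, -0.049, 0.0], [0.547, -0.028, 0.1], [0.53, -0.007, 0.2], [0.514, 0.013, 0.3]]
[[0.627, -0.104, 0.0], [0.605, -0.078, 0.1], [0.582, -0.052, 0.2], [0.559, -0.026, 0.3]]
[[0.824, -0.112, 0.0], [0.782, -0.085, 0.1], [0.739, -0.058, 0.2], [0.697, -0.031, 0.3]]
s [[0.568, -0.048, -0.0], [0.494, -0.076, 0.1], [0.42, -0.104, 0.2], [0.346, -0.132, 0.3]]
s [[0.607, -0.091, 0.0], [0.528, -0.113, 0.1], [0.449, -0.136, 0.2], [0.37, -0.158, 0.3]]
s [[1.201, 0.104, 0.0], [1.044, 0.056, 0.1], [0.888, 0.008, 0.2], [0.732, -0.04, 0.3]]
tcp [0.2686 0.5358 0.2415] yaw 153.37 tilt [-9.0e-04 -1.4e-03 -1.0e+00] -> shift cm [-40.   -28.22   7.19] twist 73.87 t 0.1 F [0.5 0.9 0.8] j6 -0.12
```

apply_moves:
  commands:
    - [[0.3,-2,-1.42,0,0],[0.3,-3.3,-2.3,0,0],[0.3,-3.3,-2.3,0,0],[0.3,-3.3,-2.3,0,0],[0.3,-3.3,-2.3,0,0],[0.3,-3.3,-2.3,0,0],[0.3,-3.3,-2.3,0,0],[0.3,-3.3,-2.3,0,0],[0.3,-3.3,-2.3,0,0],[0.3,-3.3,-2.3,0,0],[0.3,-3.3,-2.3,0,0],[0.3,-3.3,-2.3,0,0],[0.3,-1.7,-1.5,0,0],[0.3,0,0,0,0]]
  squeeze: 80

```text
time_s: 1.5
tcp_pos: [0.5011, 0.1022, 0.242]
ee_rot: [[-0.892, 0.451, 0.0], [0.451, 0.892, -0.001], [-0.0, -0.001, -1.0]]
ft_force: [0.0, 1.2, -0.4]
width: 0.701
grip_force: 0.0
```

apply_moves:
  commands:
    - [[0.3,0,0,0.8,8.2],[0.3,0,0,0.8,8.2],[0.3,0,0,0.8,8.2],[0.3,0,0,0.8,8.2],[0.3,0,0,0.8,8.2],[0.3,0,0,0.8,8.2],[0.3,0,0,0.8,8.2],[0.3,0,0,0.8,8.2],[0.3,0,0,0.7,8.2],[0.3,0,0,0,0],[0.3,0,0,0,0]]

```text
time_s: 2.6
tcp_pos: [0.4995, 0.1054, 0.1712]
ee_rot: [[0.177, 0.984, -0.001], [0.984, -0.177, 0.0], [-0.0, -0.001, -1.0]]
ft_force: [-0.2, 0.1, 0.3]
width: 0.696
grip_force: 0.0
```

```bash
python3 -c "
from h import *
press();go(PP(.0675,0,.054),79.5);print(bot.tip_extent);snap('scene','s2.png')"
```

```text
press-frame mm 68.7 0.4 z 0.1712 yaw 79.82 F ex,ey,z 0.0 0.2 0.3 w 0.6958211074103836 g 0.0 t 2.6
tcp [0.4995 0.1054 0.1712] yaw 79.82 tilt [-9.e-04  1.e-04 -1.e+00] -> shift cm [-0.12  0.05 11.72] twist 0.32 t 2.6 F [-0.2  0.1  0.3] j6 0.25
0.011
```

apply_moves:
  commands:
    - [[0.3,0,0.05,2,0.3],[0.3,0,0,2,0],[0.3,0,0,2,0],[0.3,0,0,2,0],[0.3,0,0,2,0],[0.3,0,0,1,0],[0.3,0,0,0.7,0],[0.3,0,0,0,0],[0.8,0,0,0,0],[0.8,0,0,0,0],[0.8,0,0,0,0],[0.8,0,0,0,0],[0.8,0,0,0,0],[0.8,0,0,0,0]]
  squeeze: 80

```text
time_s: 4.05
tcp_pos: [0.5004, 0.105, 0.0552]
ee_rot: [[0.186, 0.982, 0.0], [0.982, -0.186, 0.0], [0.0, 0.0, -1.0]]
ft_force: [-2.7, 1.7, 6.4]
width: 0.263
grip_force: 78.0
```

```bash
python3 -c "
from h import *
press()
s=snap('scene','s3.png');t=snap('top','t3.png')
cv2.imwrite('pics/c3.png',np.hstack([cv2.resize(i,(400,400)) for i in(t[170:310,300:440],s[205:345,290:430])]))"
```

```text
press-frame mm 68.4 -0.7 z 0.0552 yaw 79.26 F ex,ey,z 1.2 3.0 6.4 w 0.2628263987255975 g 78.02630066871643 t 4.05
```

View pics/c3.png

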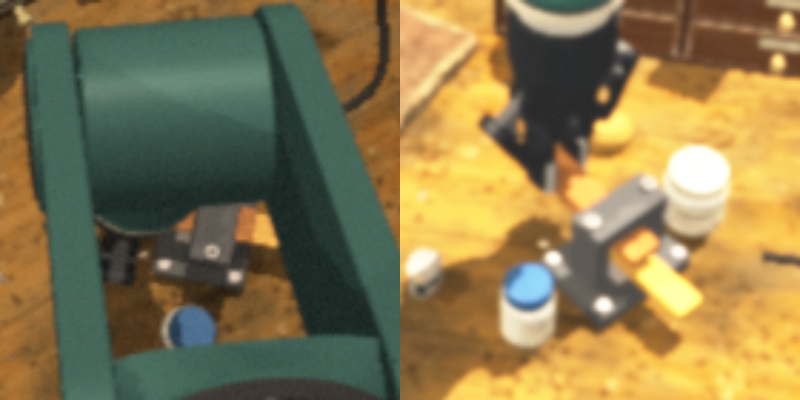

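apply_moves:
  commands:
    - [[0.8,0.02,0.68,0,5.7],[0.8,0.02,-0.68,0,-5.7],[0.8,0.02,-0.68,0,-5.7],[0.8,0.02,0.68,0,5.7],[0.8,0.02,0.68,0,5.7]]

```text
time_s: 4.65
tcp_pos: [0.5071, 0.1053, 0.0552]
ee_rot: [[0.284, 0.959, -0.0], [0.959, -0.284, -0.001], [-0.001, -0.0, -1.0]]
ft_force: [-3.0, -2.3, 6.5]
width: 0.256
grip_force: 79.1
```

```bash
python3 -c "
from h import *
press()"
```

```text
press-frame mm 70.0 -7.2 z 0.0552 yaw 73.48 F ex,ey,z -2.8 2.6 6.5 w 0.2561522983032529 g 79.10290718078613 t 4.65
```

apply_moves:
  commands:
    - [[0.8,0.02,-0.68,0,-5.7],[0.8,0.02,-0.68,0,-5.7],[0.8,0.02,0.68,0,5.7],[0.8,0.02,0.68,0,5.7],[0.8,0.02,-0.68,0,-5.7],[0.8,0,0,0,0]]

```text
time_s: 5.25
tcp_pos: [0.5018, 0.1092, 0.0554]
ee_rot: [[0.183, 0.983, 0.001], [0.983, -0.183, -0.001], [-0.001, 0.001, -1.0]]
ft_force: [-1.1, -3.2, 7.0]
width: 0.256
grip_force: 79.5
```

```bash
python3 -c "
from h import *
press()
s=snap('scene','s4.png')
a=cv2.cvtColor(cv2.imread('pics/s3.png')[205:345,290:430],6);b=cv2.cvtColor(s[205:345,290:430],6)
print(cv2.phaseCorrelate(np.float32(a[90:,50:130]),np.float32(b[90:,50:130])))"
```

```text
press-frame mm 72.9 -1.2 z 0.0554 yaw 79.44 F ex,ey,z -3.4 0.5 7.0 w 0.25564387437920627 g 79.52990412712097 t 5.25
((-0.11515374366128839, -0.09841854566067454), 0.9511433268785476)
```

apply_moves:
  commands:
    - [[0.8,0.02,0.73,0,5.7],[0.8,0.02,-0.73,0,-5.7],[0.8,0.02,-0.73,0,-5.7],[0.8,0.02,0.74,0,5.7],[0.8,0.02,0.74,0,5.7],[0.8,0.02,-0.75,0,-5.7],[0.8,0.02,-0.75,0,-5.7],[0.8,0.03,0.76,0,5.7],[0.8,0.03,0.76,0,5.7],[0.8,0.03,-0.77,0,-5.7],[0.8,0.03,-0.77,0,-5.7],[0.8,0.03,0.78,0,5.7],[0.8,0.03,0.78,0,5.7],[0.8,0.03,-0.79,0,-5.7],[0.8,0,0,0,0]]

```text
time_s: 6.8
tcp_pos: [0.504, 0.1175, 0.0558]
ee_rot: [[0.183, 0.983, 0.002], [0.983, -0.183, -0.002], [-0.001, 0.003, -1.0]]
ft_force: [-1.1, -5.8, 10.6]
width: 0.259
grip_force: 80.1
```

```bash
python3 -c "
from h import *
press()
s=snap('scene','s5.png')
a=cv2.cvtColor(cv2.imread('pics/s3.png')[205:345,290:430],6);b=cv2.cvtColor(s[205:345,290:430],6)
print(cv2.phaseCorrelate(np.float32(a[90:,50:130]),np.float32(b[90:,50:130])))"
```

```text
press-frame mm 81.4 -1.9 z 0.0558 yaw 79.48 F ex,ey,z -5.9 0.0 10.6 w 0.2588750623132357 g 80.14302492141724 t 6.8
((0.00615490049945322, -0.05381061096880657), 0.8949883098602295)
```

apply_moves:
  commands:
    - [[0.8,0.03,0.78,-0.05,5.7],[0.8,0.03,-0.82,0,-5.7],[0.8,0.03,-0.82,0,-5.7],[0.8,0.03,0.82,0,5.7],[0.8,0.03,0.82,0,5.7],[0.8,0.03,-0.84,0,-5.7],[0.8,0.03,-0.84,0,-5.7],[0.8,0.04,0.84,0,5.7],[0.8,0.04,0.84,0,5.7],[0.8,0.04,-0.86,0,-5.7],[0.8,0.04,-0.86,0,-5.7],[0.8,0.05,0.86,0,5.7],[0.8,0.05,0.86,0,5.7],[0.8,0.05,-0.88,0,-5.7],[0.8,0.05,-0.88,0,-5.7],[0.8,0.05,0.88,0,5.7],[0.8,0.05,0.9,0,5.7],[0.8,0.05,-0.91,0,-5.7],[0.8,0,0,0,0]]

```text
time_s: 8.75
tcp_pos: [0.5058, 0.1321, 0.0558]
ee_rot: [[0.182, 0.983, 0.002], [0.983, -0.182, -0.002], [-0.002, 0.003, -1.0]]
ft_force: [0.6, -6.9, 4.0]
width: 0.259
grip_force: 79.3
```

```bash
python3 -c "
from h import *
press()
s=snap('scene','s6.png')
a=cv2.cvtColor(cv2.imread('pics/s3.png')[205:345,290:430],6);b=cv2.cvtColor(s[205:345,290:430],6)
print(cv2.phaseCorrelate(np.float32(a[90:,50:130]),np.float32(b[90:,50:130])))
cv2.imwrite('pics/c6.png',cv2.resize(s[205:345,270:430],(640,560)))"
```

```text
press-frame mm 96.1 -1.0 z 0.0558 yaw 79.52 F ex,ey,z -6.7 -1.8 4.0 w 0.2592978877086116 g 79.31224465370178 t 8.75
((0.007035478694781716, -0.09010599836283362), 0.8689104759693146)
```

View pics/c6.png

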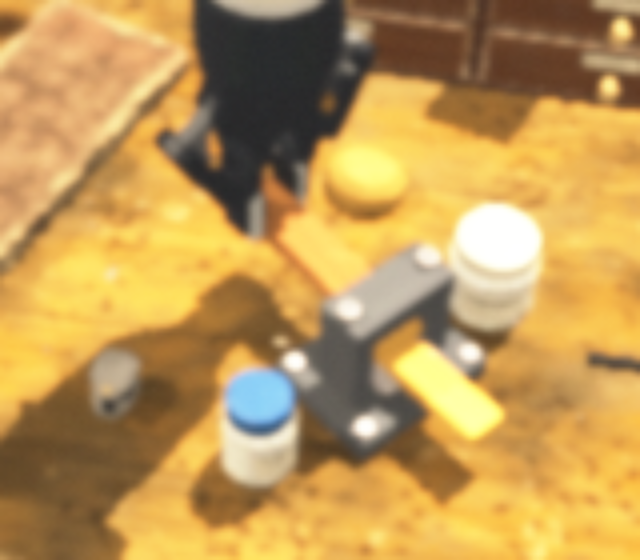

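The wedge is about 28 mm out: its thin end has gone from the arch at crop (400,340), and the press has not moved. I'll carry on swinging.

apply_moves:
  commands:
    - [[0.8,0.05,0.93,0,5.7],[0.8,0.05,-0.95,0,-5.7],[0.8,0.05,-0.95,0,-5.7],[0.8,0.05,0.97,0,5.7],[0.8,0.05,0.97,0,5.7],[0.8,0.05,-0.99,0,-5.7],[0.8,0.05,-0.99,0,-5.7],[0.8,0.05,1.01,0,5.7],[0.8,0.06,1.01,0,5.7],[0.8,0.06,-1.03,0,-5.7],[0.8,0.06,-1.03,0,-5.7],[0.8,0.06,1.05,0,5.7],[0.8,0.06,1.05,0,5.7],[0.8,0.06,-1.07,0,-5.7],[0.8,0,0,0,0]]

```text
time_s: 10.3
tcp_pos: [0.5067, 0.1477, 0.0551]
ee_rot: [[0.185, 0.983, -0.001], [0.983, -0.185, -0.0], [-0.0, -0.001, -1.0]]
ft_force: [-0.5, -0.1, -0.3]
width: 0.264
grip_force: 78.8
```

```bash
python3 -c "
from h import *
press()
s=snap('scene','s7.png')
a=cv2.cvtColor(cv2.imread('pics/s3.png')[205:345,290:430],6);b=cv2.cvtColor(s[205:345,290:430],6)
print(cv2.phaseCorrelate(np.float32(a[90:,50:130]),np.float32(b[90:,50:130])))"
```

```text
press-frame mm 111.6 1.0 z 0.0551 yaw 79.35 F ex,ey,z -0.2 0.5 -0.3 w 0.26393684618014085 g 78.82601380348206 t 10.3
((0.05200023536455234, -0.1748947345582863), 0.8612886838912964)
```

apply_moves:
  commands:
    - [[0.8,0.2,0.02,0,0],[0.8,0.3,0.02,0,0],[0.8,0.3,0.02,0,0],[0.8,0.3,0,0,0],[0.8,0.3,0,0,0],[0.8,0.3,0,0,0],[0.8,0.4,0,0,0],[0.8,0.5,0,0,0],[0.8,0.5,0,0,0],[0.8,0.5,0,0,0],[0.8,0.5,0,0,0],[0.8,0.4,0,0,0],[0.8,0.3,0,0,0],[0.8,0,0,0,0]]

```text
time_s: 11.75
tcp_pos: [0.5172, 0.1951, 0.0548]
ee_rot: [[0.186, 0.983, 0.0], [0.983, -0.186, 0.0], [0.0, 0.0, -1.0]]
ft_force: [-0.2, 0.5, -0.5]
width: 0.26
grip_force: 78.8
```

```bash
python3 -c "
from h import *
press()
s=snap('scene','s8.png')
cv2.imwrite('pics/c8.png',cv2.resize(s[185:345,250:430],(720,640))[40:])"
```

```text
press-frame mm 160.2 -0.8 z 0.0548 yaw 79.29 F ex,ey,z 0.5 0.3 -0.5 w 0.2598248824221529 g 78.82549166679382 t 11.75
```

View pics/c8.png

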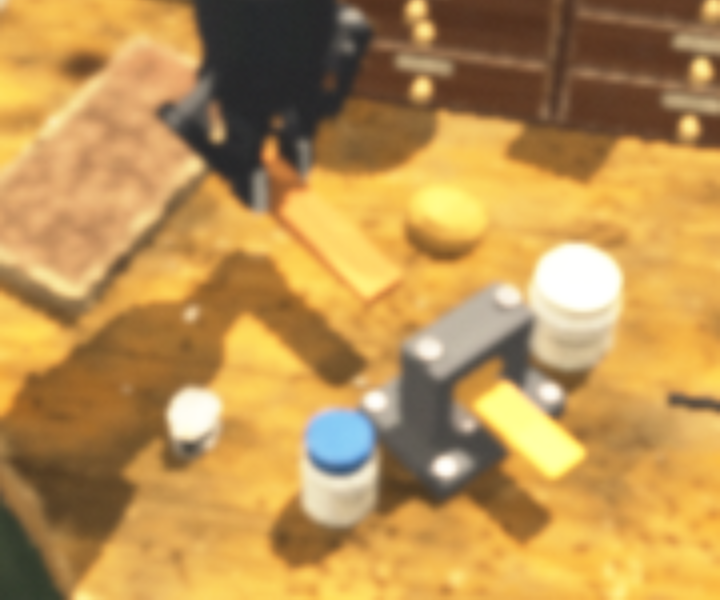

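The wedge hangs free at crop (330,230). I'll lower it there.

apply_moves:
  commands:
    - [[0.8,0,0,1,0],[0.8,0,0,1,0],[0.8,0,0,1,0],[0.8,0,0,0.5,0],[0.8,0,0,0.3,0],[0.8,0,0,0.2,0],[0.8,0,0,0.1,0],[0.8,0,0,0,0]]

```text
time_s: 12.6
tcp_pos: [0.5173, 0.1948, 0.014]
ee_rot: [[0.186, 0.983, 0.0], [0.983, -0.186, -0.0], [0.0, 0.0, -1.0]]
ft_force: [-0.4, 0.2, -0.9]
width: 0.261
grip_force: 78.9
```

```bash
python3 -c "
from h import *
press()"
```

```text
press-frame mm 159.8 -0.9 z 0.014 yaw 79.27 F ex,ey,z 0.2 0.5 -0.9 w 0.26127173146907723 g 78.9062762260437 t 12.6
```

apply_moves:
  commands:
    - [[0.8,0,0,0.05,0],[0.8,0,0,0.05,0],[0.8,0,0,0,0]]

```text
time_s: 12.9
tcp_pos: [0.5174, 0.1948, 0.0138]
ee_rot: [[0.186, 0.983, 0.001], [0.983, -0.186, 0.0], [0.0, 0.001, -1.0]]
ft_force: [-1.3, -1.5, 8.3]
width: 0.262
grip_force: 80.1
```

apply_moves:
  commands:
    - [[0.65,0,0,0,0],[0.5,0,0,0,0],[0.4,0,0,0,0],[0.4,0,0,0,0],[0.4,0,0,-1,0],[0.4,0,0,-2,0],[0.4,0,0,-3,0],[0.4,0,0,-4,0],[0.4,0,0,-4,0],[0.4,0,0,-2,0],[0.4,0,0,0,0]]

```text
time_s: 14.0
tcp_pos: [0.5196, 0.1954, 0.177]
ee_rot: [[0.186, 0.983, 0.007], [0.983, -0.186, 0.002], [0.003, 0.007, -1.0]]
ft_force: [0.6, 0.8, -0.7]
width: 0.597
grip_force: 0.0
```

```bash
python3 -c "
from h import *
press()
s=snap('scene','s9.png')
go(PP(-.0545,0,.13),79.5)
a=cv2.cvtColor(cv2.imread('pics/s3.png')[205:345,290:430],6);b=cv2.cvtColor(s[205:345,290:430],6)
print(cv2.phaseCorrelate(np.float32(a[90:,50:130]),np.float32(b[90:,50:130])))"
```

```text
press-frame mm 160.8 -3.0 z 0.177 yaw 79.27 F ex,ey,z 0.9 -0.5 -0.7 w 0.5970539991707322 g 0.0 t 14.0
tcp [0.5183 0.195  0.1749] yaw 79.27 tilt [ 4.e-03  9.e-04 -1.e+00] -> shift cm [-21.48  -0.11   4.45] twist -0.23 t 14.05 F [ 0.9  0.  -0.1] j6 0.42
((-0.007761545070806619, -0.21074635958417431), 0.8475734801292419)
```

apply_moves:
  commands:
    - [[0.45,-1,0,0,0],[0.45,-2,0,0,0],[0.45,-2.5,0,0,0],[0.45,-2.5,0,0,0],[0.45,-2.5,0,0,0],[0.45,-2.5,0,0,0],[0.45,-2.5,0,0,0],[0.45,-2.5,0,0,0],[0.45,-2.2,0,0,0],[0.45,-1.4,0,0,0],[0.45,0,0,0,0],[0.45,0,0,0,0]]

```text
time_s: 15.25
tcp_pos: [0.4764, -0.0174, 0.1722]
ee_rot: [[0.187, 0.982, -0.001], [0.982, -0.187, 0.001], [0.0, -0.001, -1.0]]
ft_force: [-0.9, -0.0, -0.2]
width: 0.548
grip_force: 0.0
```

```bash
python3 -c "
from h import *
press();go(PP(-.056,0,.03),79.5)
s=snap('scene','s10.png');t=snap('top','t10.png')
cv2.imwrite('pics/c10.png',np.hstack([cv2.resize(i,(400,500)) for i in(t[170:320,290:410],s[185:360,280:420])]))"
```

```text
press-frame mm -56.2 0.7 z 0.1722 yaw 79.21 F ex,ey,z -0.2 0.9 -0.2 w 0.5483135879470095 g 0.0 t 15.25
tcp [ 0.4764 -0.0174  0.1722] yaw 79.21 tilt [-1.4e-03  6.0e-04 -1.0e+00] -> shift cm [ 0.02  0.09 14.22] twist -0.29 t 15.25 F [-0.9 -0.  -0.2] j6 0.01
```

View pics/c10.png

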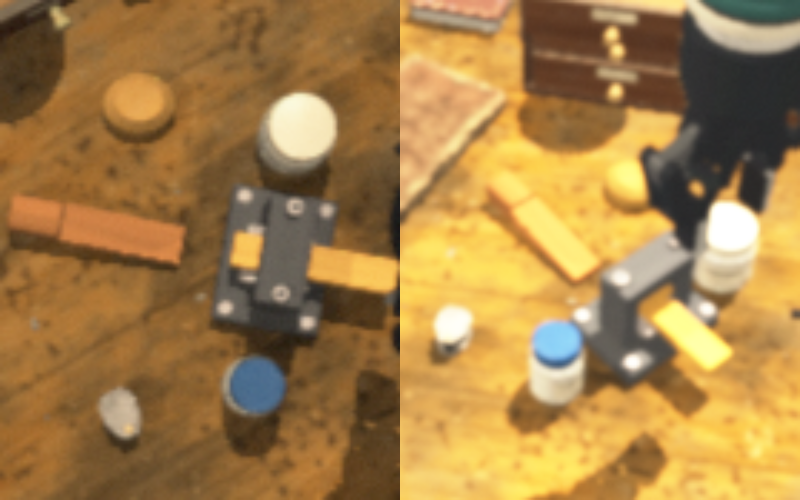

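The wedge lies flat at left (top crop (95,230)). The bar sticks out at right (355,268), and the press is in place. Next I'll grip the bar.

apply_moves:
  commands:
    - [[0.45,0,0.05,2,-0.3],[0.45,0,0,3,0],[0.45,0,0,3,0],[0.45,0,0,3,0],[0.45,0,0,2,0],[0.45,0,0,1,0],[0.45,0,0,0.2,0],[0.45,0,0,0,0],[0.85,0,0,0,0],[0.85,0,0,0,0],[0.85,0,0,0,0],[0.85,0,0,0,0],[0.85,0,0,0,0],[0.85,0,0,0,0]]
  squeeze: 60

```text
time_s: 16.75
tcp_pos: [0.4781, -0.0177, 0.0312]
ee_rot: [[0.181, 0.983, 0.001], [0.983, -0.181, -0.0], [-0.0, 0.001, -1.0]]
ft_force: [0.2, 0.6, 5.6]
width: 0.241
grip_force: 58.8
```

```bash
python3 -c "
from h import *
press()"
```

```text
press-frame mm -56.3 -1.1 z 0.0312 yaw 79.56 F ex,ey,z 0.7 -0.1 5.6 w 0.2409903966504093 g 58.75839650630951 t 16.75
```

Now I'll draw the bar out slowly towards -x.

apply_moves:
  commands:
    - [[0.85,-0.1,0,0,0],[0.85,-0.2,0,0,0],[0.85,-0.3,0,0,0],[0.85,-0.3,0,0,0],[0.85,0,0,0,0]]

```text
time_s: 17.25
tcp_pos: [0.4761, -0.0262, 0.031]
ee_rot: [[0.182, 0.983, 0.001], [0.983, -0.182, 0.001], [0.001, 0.0, -1.0]]
ft_force: [0.8, 4.1, 5.5]
width: 0.245
grip_force: 58.7
```

```bash
python3 -c "
from h import *
press()
s=snap('scene','s11.png')
a=cv2.cvtColor(cv2.imread('pics/s10.png')[205:345,290:430],6);b=cv2.cvtColor(s[205:345,290:430],6)
print(cv2.phaseCorrelate(np.float32(a[60:,30:100]),np.float32(b[60:,30:100])))"
```

```text
press-frame mm -65.0 -0.6 z 0.031 yaw 79.53 F ex,ey,z 4.2 -0.0 5.5 w 0.24467043782850834 g 58.72265160083771 t 17.25
((-0.24743101113450194, -0.09214017783509121), 0.5920059594843122)
```

apply_moves:
  commands:
    - [[0.85,-0.3,0,0,0],[0.85,-0.4,0,0,0],[0.85,-0.5,0,0,0],[0.85,-0.5,0,0,0],[0.85,-0.5,0,0,0],[0.85,-0.5,0,0,0],[0.85,-0.5,0,0,0],[0.85,-0.5,0,0,0],[0.85,-0.5,0,0,0],[0.85,-0.5,0,0,0],[0.85,-0.5,0,0,0],[0.85,-0.5,0,0,0],[0.85,-0.5,0,0,0],[0.85,-0.5,0,0,0],[0.85,-0.3,0,0,0],[0.85,0,0,0,0]]

```text
time_s: 18.9
tcp_pos: [0.4631, -0.0957, 0.0308]
ee_rot: [[0.182, 0.983, 0.0], [0.983, -0.182, -0.0], [-0.0, 0.0, -1.0]]
ft_force: [1.0, 0.3, -0.9]
width: 0.239
grip_force: 58.6
```

```bash
python3 -c "
from h import *
press()
s=snap('scene','s12.png')
cv2.imwrite('pics/c12.png',cv2.resize(s[200:380,270:470],(667,600)))"
```

```text
press-frame mm -135.7 -0.5 z 0.0308 yaw 79.54 F ex,ey,z 0.5 -0.9 -0.9 w 0.23873270934595156 g 58.556286692619324 t 18.9
```

View pics/c12.png

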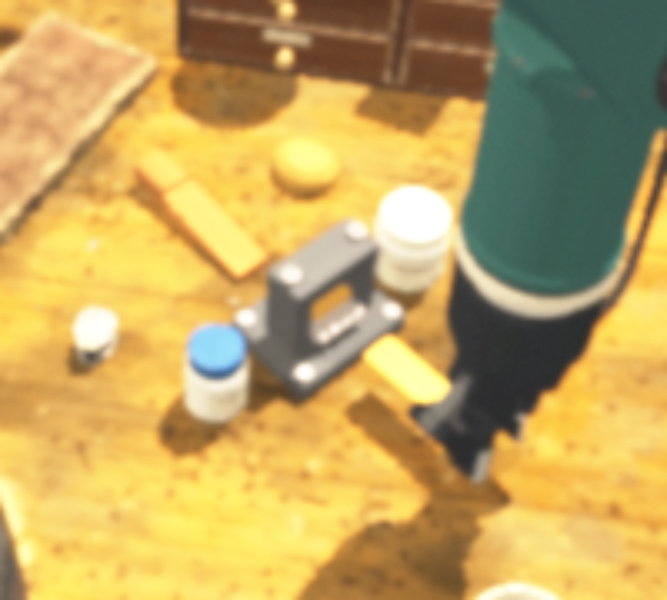

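The bar is drawn clear at crop (405,368), and the press is in place. I'll lift it and carry it to the brick.

apply_moves:
  commands:
    - [[0.85,0,0,-1,0],[0.85,0,0,-3,0],[0.85,0,0,-3,0],[0.85,0,0,-3,0],[0.85,0,0,-2,0],[0.85,1.4,-0.26,-1,0],[0.85,2.5,-0.46,0,0],[0.85,3,-0.56,0,0],[0.85,3,-0.56,0,0],[0.85,3,-0.56,0,0],[0.85,3,-0.56,0,0],[0.85,3,-0.56,0,0],[0.85,3,-0.56,0,0],[0.85,3,-0.56,0,0],[0.85,3,-0.56,0,0],[0.85,3,-0.56,0,0],[0.85,3,-0.56,0,0],[0.85,3,-0.56,0,0],[0.85,2,-0.4,0,0],[0.85,0,0,0,0]]

```text
time_s: 20.95
tcp_pos: [0.4607, 0.3035, 0.1605]
ee_rot: [[0.178, 0.984, -0.001], [0.984, -0.178, 0.001], [0.001, -0.001, -1.0]]
ft_force: [-0.4, -0.1, -1.9]
width: 0.24
grip_force: 59.0
```

apply_moves:
  commands:
    - [[0.85,0,0,0,6],[0.85,0,0,0,7.5],[0.85,0,0,0,7.5],[0.85,0,0,0,7.5],[0.85,0,0,0,7.5],[0.85,0,0,0,7.5],[0.85,0,0,0,7.5],[0.85,0,0,0,7.5],[0.85,0,0,0,7.5],[0.85,0,0,0,6.2],[0.85,0,0,0,0],[0.85,0,0,0,0]]

```text
time_s: 22.15
tcp_pos: [0.4612, 0.3, 0.1606]
ee_rot: [[0.991, 0.131, -0.001], [0.131, -0.991, -0.001], [-0.001, 0.0, -1.0]]
ft_force: [-0.5, -0.1, -1.8]
width: 0.241
grip_force: 59.0
```

```bash
python3 -c "
from h import *
go([.463,.2997,.06],7.3)
s=snap('scene','s13.png');t=snap('top','t13.png')
cv2.imwrite('pics/c13.png',np.hstack([cv2.resize(i,(400,500)) for i in(t[170:320,190:310],s[130:305,200:340])]))"
```

```text
tcp [0.4612 0.3    0.1606] yaw 7.53 tilt [-1.1e-03 -6.0e-04 -1.0e+00] -> shift cm [ 0.19  0.05 10.06] twist 0.23 t 22.15 F [-0.5 -0.1 -1.8] j6 1.89
```

View pics/c13.png

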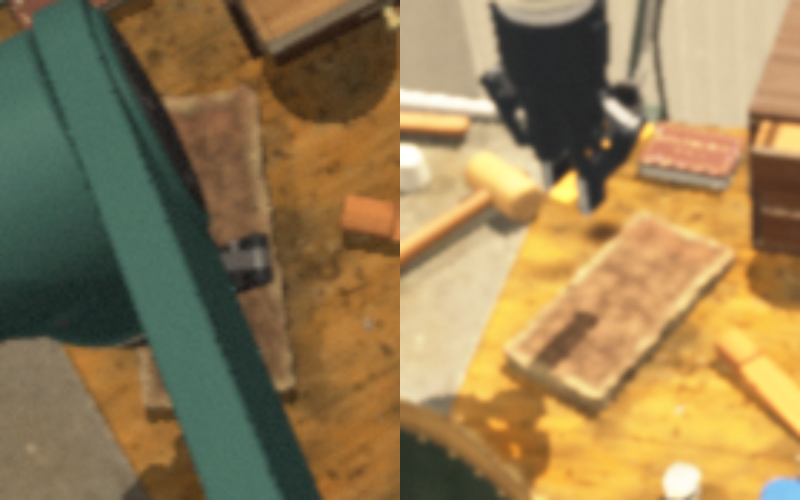

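The bar is held level over the brick. The fingertips reach about 8 mm below it, so I'll approach carefully until they just touch and then release.

apply_moves:
  commands:
    - [[0.85,0.2,0.05,2,0.2],[0.85,0,0,3,0],[0.85,0,0,3,0],[0.85,0,0,2.5,0],[0.85,0,0,1.5,0],[0.85,0,0,0.6,0],[0.85,0,0,0.2,0],[0.85,0,0,0,0]]

```text
time_s: 23.05
tcp_pos: [0.4644, 0.3004, 0.0332]
ee_rot: [[0.992, 0.125, 0.001], [0.125, -0.992, 0.0], [0.001, -0.0, -1.0]]
ft_force: [-0.1, -1.1, -0.9]
width: 0.242
grip_force: 58.9
```

apply_moves:
  commands:
    - [[0.85,0,0,0.15,0],[0.85,0,0,0,0],[0.85,0,0,0,0]]

```text
time_s: 23.35
tcp_pos: [0.4643, 0.3004, 0.0319]
ee_rot: [[0.992, 0.125, 0.001], [0.125, -0.992, 0.0], [0.001, -0.0, -1.0]]
ft_force: [1.1, 0.7, -2.3]
width: 0.244
grip_force: 58.9
```

apply_moves:
  commands:
    - [[0.85,0,0,0.1,0],[0.85,0,0,0,0]]

```text
time_s: 23.55
tcp_pos: [0.464, 0.3002, 0.0304]
ee_rot: [[0.992, 0.125, 0.0], [0.125, -0.992, -0.0], [0.0, 0.0, -1.0]]
ft_force: [0.2, 1.0, -2.6]
width: 0.242
grip_force: 58.9
```

apply_moves:
  commands:
    - [[0.85,0,0,0.1,0],[0.85,0,0,0,0]]

```text
time_s: 23.75
tcp_pos: [0.4641, 0.3003, 0.0295]
ee_rot: [[0.992, 0.125, 0.0], [0.125, -0.992, 0.0], [0.0, 0.0, -1.0]]
ft_force: [-1.7, -1.3, 2.4]
width: 0.241
grip_force: 61.4
```

apply_moves:
  commands:
    - [[0.85,0,0,0.05,0],[0.85,0,0,0,0]]

```text
time_s: 23.95
tcp_pos: [0.4641, 0.3003, 0.0295]
ee_rot: [[0.992, 0.125, 0.0], [0.125, -0.992, 0.0], [0.0, 0.0, -1.0]]
ft_force: [-1.4, -1.3, 6.8]
width: 0.24
grip_force: 64.5
```

apply_moves:
  commands:
    - [[0.85,0,0,-0.1,0],[0.4,0,0,0,0],[0.3,0,0,0,0],[0.3,0,0,0,0],[0.3,0,0,0,0],[0.3,0,0,0,0],[0.3,0,0,-1,0],[0.3,0,0,-3,0],[0.3,0,0,-4,0],[0.3,0,0,-4,0],[0.3,-2,3,-2,0],[0.3,-3,-4,0,0],[0.3,-3,-4,0,0],[0.3,-3,-4,0,0],[0.3,-3,-4,0,0],[0.3,0,-4,0,0],[0.3,0,-4,0,0],[0.3,0,0,0,0]]

```text
time_s: 25.75
tcp_pos: [0.2987, 0.4963, 0.1711]
ee_rot: [[0.992, 0.128, 0.002], [0.128, -0.992, 0.005], [0.003, -0.005, -1.0]]
ft_force: [0.7, -0.3, 0.6]
width: 0.699
grip_force: 0.0
```

```bash
python3 -c "
from h import *
go([.463,.2997,.06],7.3)
s=snap('scene','s14.png');t=snap('top','t14.png')
cv2.imwrite('pics/c14.png',np.hstack([cv2.resize(i,(400,400)) for i in(t[170:320,200:350],s[150:320,220:390])]))"
```

```text
tcp [0.2987 0.4963 0.1711] yaw 7.35 tilt [ 0.0022  0.0049 -1.    ] -> shift cm [13.75 21.65 11.05] twist 0.05 t 25.75 F [ 0.7 -0.3  0.6] j6 2.35
```

View pics/c14.png

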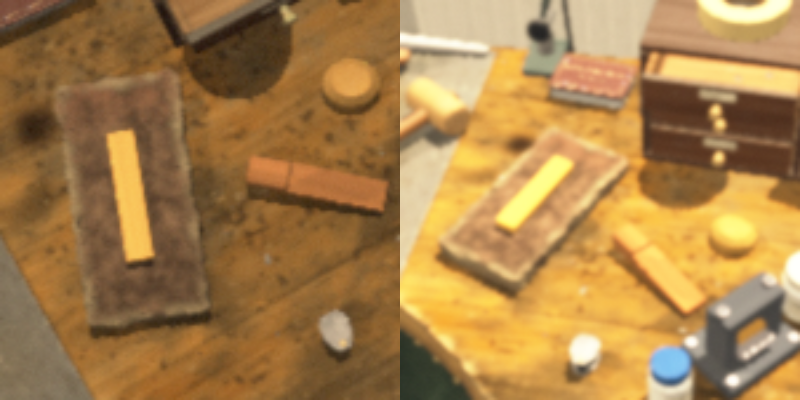

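The bar lies flat, centred and lengthwise on the brick (top crop (130,196)). The wedge is flat on the bench (318,185), clear of the press, and nothing else has moved.

```bash
python3 -c "
from cell import bot
print(bot.finish_job())"
```

```text
the job is handed in; nothing more can be done
None
```

I worked the wedge loose and laid it flat on the bench clear of the press, laid the bar flat and lengthwise on the soldering brick, left the press and bystanders in place as far as the pictures show, and handed the job in at about 26 s (no verdict was returned).

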